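# Ballast the web-tension pan from the full tin

### The job

One of the two green tins on the black tray is full and the other half used: lift a tin, tip it part-way, spout down, and pause there to feel from its weight how full it is, without spilling. Pour all the balls of the full tin into the blue tension pan; the half-used tin must keep its balls. Leave both tins standing upright on the tray at the places where they started, and do not disturb the other things on the table.

Things in the scene. Friction and masses are not known exactly. Their poses are not given: they have to be found in the camera images.
- tin_a: opaque green tin, 151 mm long (x), 84 wide (y), hood top at z=88 mm; spout to its -x. Origin: centre of the underside, z up. Outwardly identical to the other tin: name and place do not tell which is full. Mass empty 0.26 kg (within 5 %); full it holds four loose steel balls (0.90 kg in all), half used two (0.58 kg). Balls: 34 mm across, 0.16 kg each (within 6 %).
- tin_b: opaque green tin, 151 mm long (x), 84 wide (y), hood top at z=88 mm; spout to its -x. Origin: centre of the underside, z up. Outwardly identical to the other tin: name and place do not tell which is full. Mass empty 0.26 kg (within 5 %); full it holds four loose steel balls (0.90 kg in all), half used two (0.58 kg). Balls: 34 mm across, 0.16 kg each (within 6 %).
- tin_a_grip (a point): centre of the top of this tin's black grip block on the hood: 40 x 40 mm, 34 mm high (tin frame: x=+15, y=0, block from z=88 to 122 mm), axes as the tin's
- tin_b_grip (a point): centre of the top of this tin's black grip block on the hood: 40 x 40 mm, 34 mm high (tin frame: x=+15, y=0, block from z=88 to 122 mm), axes as the tin's
- tin_a_lip (a point): middle of this tin's pouring lip (tin frame: x=-75, y=0, z=53 mm). A free flap hung across the mouth hides the balls and swings out as they pour. Inside, the floor ends at x=0 in a ramp rising 33 degrees to the lip, 78 mm wide. Tipped spout-down 25 degrees the balls stay in: two roll 35 mm to the ramp, four hardly shift; past 35 to 43 they push the flap up and come over the lip; at 49 all are out in about 3 s
- tin_b_lip (a point): middle of this tin's pouring lip (tin frame: x=-75, y=0, z=53 mm). A free flap hung across the mouth hides the balls and swings out as they pour. Inside, the floor ends at x=0 in a ramp rising 33 degrees to the lip, 78 mm wide. Tipped spout-down 25 degrees the balls stay in: two roll 35 mm to the ramp, four hardly shift; past 35 to 43 they push the flap up and come over the lip; at 49 all are out in about 3 s
- stand: fixed aluminium web-tension stand, base 190 x 190 x 12 mm, carrying the blue pan; origin: centre of its underside
- tray: flat black rubber-topped tray, fixed, 170 mm (x) x 320 mm (y) x 6 mm; origin: centre of its underside. The tins start standing on it, 85 mm to either side (y) of its centre, either tin on either side, spouts to the tray's -x.
- pan (a joint): how far the sprung blue pan has sunk, m: 0 empty, about 0.0039 for each ball in it (0.0157 for four), stop at 0.019
- pan_floor (a point): centre of the upper face of the pan's floor. Open-topped blue pan of the web-tension stand: 150 x 150 mm inside (along the point's x and y), 5 mm walls, rim 51 mm above this point; it sits on a fixed aluminium stand 190 x 190 mm, the floor 67 mm above the table when empty
- bottle: bystander, not to be disturbed: white sample bottle with a green cap, 60 mm across, 150 mm tall; origin at the centre of its underside
- jar: bystander, not to be disturbed: white-capped jar, 70 mm across, 90 mm tall; origin at the centre of its underside
- wrench: bystander, not to be disturbed: wrench lying flat, 170 mm long; origin under its middle, along its x, handle to -x
- label_roll: bystander, not to be disturbed: white paper label roll standing on its end, 80 mm across, 60 mm tall; origin at the centre of its underside
- guide_roller: bystander, not to be disturbed: white plastic guide roller standing on its end, 56 mm across, 82 mm tall; origin at the centre of its underside

How it is judged:
On the way, in this order (a step that is already met when the one before it is completed fails the run):
1. a tin is lifted at least 20 mm off the tray and held tipped between 15 and 35 degrees for half a second, with nothing poured yet (((angle between tin_a's own z axis and vertical between 0.26 and 0.62 rad and z of tin_a in the frame of tray above 0.025 m) or (angle between tin_b's own z axis and vertical between 0.26 and 0.62 rad and z of tin_b in the frame of tray above 0.025 m)) and value of joint pan below 0.002 m), for 0.5 s.
2. four balls are in the pan, no tin or arm resting on it (value of joint pan between 0.0137 and 0.0177 m and contact force between stand and tin_a below 0.3 N and contact force between stand and tin_b below 0.3 N and contact force between stand and the arm below 0.3 N and contact force between stand and the fingers below 0.3 N), for 0.3 s.
At the end, for the whole second after the job is handed in: The pan carries the weight of exactly four balls (sunk 13.7 to 17.7 mm); both tins stand at rest and upright (within 6 degrees) within 35 mm of where each started; the half-used tin, on the tray, still holds its two balls (it presses on the tray with more than 4.8 N) (angle between each of tin_a, tin_b's own z axis and vertical below 0.1 rad and distance of each of tin_a, tin_b from where it was at the start of the episode below 0.035 m and linear speed of each of tin_a, tin_b below 0.02 m/s and value of joint pan between 0.0137 and 0.0177 m and contact force between any of tin_a, tin_b and tray above 4.8 N); the robot touches nothing.
It fails at once if one of the bystanders (bottle, jar, wrench, label roll, guide roller) is shifted more than 40 mm (distance of any of bottle, jar, wrench, label_roll, guide_roller from where it was at the start of the episode above 0.04 m).
It also fails if it takes over 67 s, if anything falls off the work surface, if the arm or the gripper's body presses on something with over 40 N, if the wrist force passes 120 N, or if a joint passes its speed limit or range.

### The arm

A 6-joint arm with a two-finger parallel gripper is mounted at the origin on the work surface. World frame = base frame: x ahead of the robot, y to its left, z up, the work surface at z = 0. Lengths are in m, angles in rad, forces in N, time in s.
With the tool pointing down it reaches from about 0.35 to 0.875 m from the base axis. Payload 4.2 kg.
Tool frame: the origin (TCP) lies where the fingers leave the gripper's body, on its centre line; the fingertips stand 70 mm ahead of it and the grasp point (between the pads) lies 51 mm ahead of it; x points along the fingers, y is the direction in which the jaws open and shut, and the axes are right-handed (so a half turn about x gives the same grasp; the last joint's range is limited). The gripper opens to 87 mm and grips with 3 to 60 N. Pads are 19 mm wide; open, the fingers measure 117 mm over their backs; the gripper's body (75 mm by 190 mm) begins 51 mm behind the grasp point.
Start: joints at [1.506, 0.385, 0.008, 0, -1.194, -0.259], TCP at [0.199, 0.593, 0.292] pointing down, gripper open.
Joint ranges: [-3.14, 3.14], [-1.21, 2.06], [-1.07, 1.41], [-3.16, 2.05], [-2.99, -0.16], [-3.1, 3.1]. Speed limits (rad/s): [2.79, 2.79, 3.14, 3.14, 3.14, 3.14].

### API

Orientations are given as a unit quaternion [x, y, z, w].
In Python, from station import movep, move_linear, move_j, move_gripper, hold, solve_ik, state, grab_frame, calibration, MotionError, finish_job, look_for, regions_of gives the robot as it stands. The module is installed in compiled form; this text tells all that it offers. Calls block until the motion is done:
- movep(position, orientation): joint-space move of the TCP to a pose.
- move_linear(position, attitude=None, velocity=0.15): straight line of the TCP; attitude=None keeps the orientation; velocity is the mean speed in m/s.
- move_j(angles): joint-space move.
- move_gripper(opening): finger opening in m; the grip force is fixed at half the most; returns when the fingers have stopped.
- hold(seconds).
- solve_ik(position, orientation): joint angles nearest the present ones, or None.
- state(): the state.
- grab_frame(name): name is "scene" or "side" or "wrist"; returns (picture, depth): 480x640x3 uint8, red, green, blue; 480x640 float32, m along the optical axis (not along the pixel's ray), 0 where there is no reading.
- calibration(name): a dict with "intrinsics" (3x3 intrinsics, pixels), "k1" (the pictures are not rectified: a ray, as slopes to the right and down, at radius r is drawn at 1 + k1 r^2 times it, then the intrinsics apply), "rvec" (rotation vector, rad) and "tvec" (3), from world to camera coordinates, as OpenCV has them. Camera axes: x right, y down, z forward; pixel columns grow to the right and rows downward; lengths in m; the calibration is good to about 2 mm. A picture is of the moment at which its call begins: read the wrist's pose just before it. calibration takes no time and is no camera call; for the wrist camera it gives the pose at the moment of the call.
A pose or a line that the arm cannot do raises MotionError and nothing moves.
- finish_job(): hands the job in, once; it reports no verdict.
Trained networks look in the newest picture that a camera, given by its name, has taken for a name from the list of things; names that differ only in an ending like _2 or _b are one class to them, and where a whole thing is asked for, a point or a joint stands for the part that bears it (a point fixed in the world has none). Each returns a list of dicts, best first, with "score" (0 to 1); they miss things now and then, are a little off and sometimes report something else, mostly with a low value. They report only what shows in the picture. A call takes as long as a camera call.
- look_for(label, camera): "pixel" ([row, column] in pixels, amid what is visible of it).
- regions_of(label, camera): "mask" (480x640 bool, what is visible of it) and "pixel" ([row, column] in pixels, amid what is visible of it).
The state is a dict: "t": time; "joints": joint angles; "dq": joint speeds; "joint_efforts": joint torques, N m; "ee_pos": TCP position; "ee_rot": TCP orientation; "force": force on the tool from outside, world axes, zero at the start; "moment": the same for the moment, N m; "gripper_width": finger opening in m.
Only numpy, scipy, OpenCV 4.12 (cv2) and the standard library are available. Lean on these libraries where they do the work, as an engineer would, in place of code of your own. Each camera call takes 0.05 s, during which the arm holds its last target. There are 200 camera calls.

## Working session

There is one attempt and no reset: what is moved stays moved. The work goes in short steps, each a Python script; the robot and the scene stay as the last script left them, time stands still between calls to the robot, and variables do not carry over. Pictures are saved under pics/ and viewed, about 8 in all and at most 12, crops included, and the job is handed in when it is done.

```bash
mkdir -p pics
cat > h.py <<'E'
import numpy as np, cv2
from station import *
from scipy.spatial.transform import Rotation as R
def cloud(cam, depth, cal=None):
    c=cal or calibration(cam); K=np.array(c["intrinsics"],float)
    v,u=np.mgrid[0:480,0:640]
    x=(u-K[0,2])/K[0,0]; y=(v-K[1,2])/K[1,1]
    k=float(np.ravel(c["k1"])[0]); a,b=x.copy(),y.copy()
    for _ in range(15):
        s=1+k*(a*a+b*b); a,b=x/s,y/s
    P=np.stack([a*depth,b*depth,depth],-1)
    M=R.from_rotvec(np.ravel(c["rvec"])).as_matrix()
    W=(P-np.ravel(c["tvec"]))@M
    W[depth<=0]=np.nan
    return W
def save(name,img): cv2.imwrite(f"pics/{name}.png",cv2.cvtColor(img,cv2.COLOR_RGB2BGR))
E
python3 - <<'E'
from h import *
s=state(); print(s["t"],s["force"],s["ee_rot"])
ims=[]
for cam in("scene","side"):
    im,d=grab_frame(cam); save(cam,im); W=cloud(cam,d); np.savez(cam,im=im,W=W)
    for n in ("tin_a","tin_a_grip","tray","stand","pan","bottle","jar","wrench","label_roll","guide_roller"):
        for r in regions_of(n,cam)[:3]:
            if r["score"]<.3: continue
            p=W[r["mask"]]; p=p[~np.isnan(p[:,0])]
            print(cam,n,round(r["score"],2),np.round(r["pixel"]),len(p),np.round(np.percentile(p,[2,50,98],axis=0),3).tolist() if len(p) else '')
print(state()["t"])
E
```

```text
0.0 [0.15083988 1.11539516 0.93613668] [-0.69774809  0.11482848  0.69794793  0.11327272]
scene tin_a 0.84 [239. 393.] 3273 [[0.515, 0.077, 0.007], [0.616, 0.102, 0.086], [0.663, 0.164, 0.128]]
scene tin_a 0.72 [209. 451.] 3182 [[0.52, 0.246, 0.009], [0.619, 0.267, 0.081], [0.67, 0.333, 0.128]]
scene tin_a_grip 0.97 [212. 447.] 3165 [[0.522, 0.246, 0.01], [0.619, 0.265, 0.081], [0.67, 0.333, 0.128]]
scene tray 0.68 [257. 422.] 1982 [[0.51, 0.048, 0.002], [0.619, 0.171, 0.005], [0.675, 0.341, 0.009]]
scene tray 0.68 [278. 233.] 6361 [[0.438, -0.318, 0.064], [0.508, -0.24, 0.069], [0.596, -0.164, 0.119]]
scene stand 0.6 [288. 233.] 8455 [[0.438, -0.331, 0.009], [0.53, -0.246, 0.067], [0.608, -0.162, 0.119]]
scene pan 0.84 [274. 230.] 6435 [[0.438, -0.318, 0.063], [0.508, -0.239, 0.069], [0.596, -0.163, 0.119]]
scene pan 0.65 [305. 357.] 1230 [[0.671, -0.071, 0.012], [0.706, -0.047, 0.087], [0.727, -0.012, 0.092]]
scene bottle 0.87 [210. 303.] 1089 [[0.409, -0.047, 0.004], [0.437, -0.027, 0.087], [0.451, 0.006, 0.151]]
scene jar 0.94 [307. 359.] 1281 [[0.669, -0.071, 0.008], [0.705, -0.0
[... 1343 characters left out ...]
046, 0.003], [0.413, -0.033, 0.09], [0.443, -0.002, 0.153]]
side bottle 0.64 [206. 320.] 3736 [[0.51, 0.079, 0.011], [0.579, 0.09, 0.079], [0.655, 0.168, 0.13]]
side jar 0.79 [250. 392.] 1404 [[0.656, -0.069, 0.007], [0.681, -0.053, 0.069], [0.718, -0.01, 0.094]]
side wrench 0.57 [337. 421.] 869 [[0.647, -0.309, -0.0], [0.671, -0.231, 0.008], [0.69, -0.149, 0.011]]
side label_roll 0.71 [414. 284.] 1274 [[0.347, -0.339, 0.01], [0.371, -0.32, 0.082], [0.396, -0.289, 0.086]]
side label_roll 0.64 [187. 222.] 1123 [[0.348, 0.254, 0.001], [0.385, 0.273, 0.05], [0.422, 0.338, 0.064]]
side guide_roller 0.76 [412. 285.] 1299 [[0.348, -0.339, 0.008], [0.371, -0.321, 0.082], [0.397, -0.289, 0.086]]
1.1
```

View pics/scene.png

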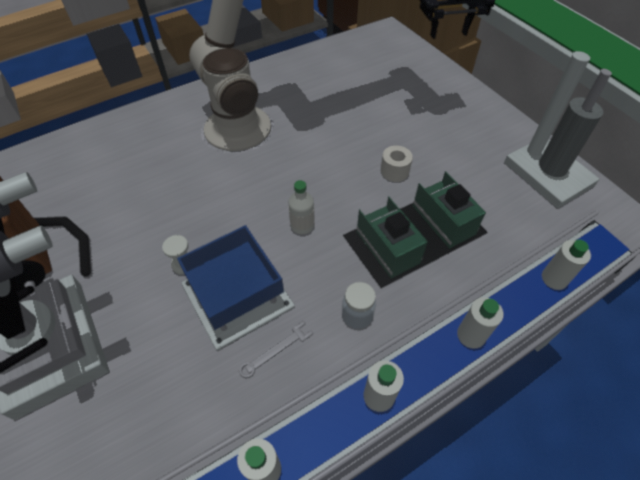

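View pics/side.png

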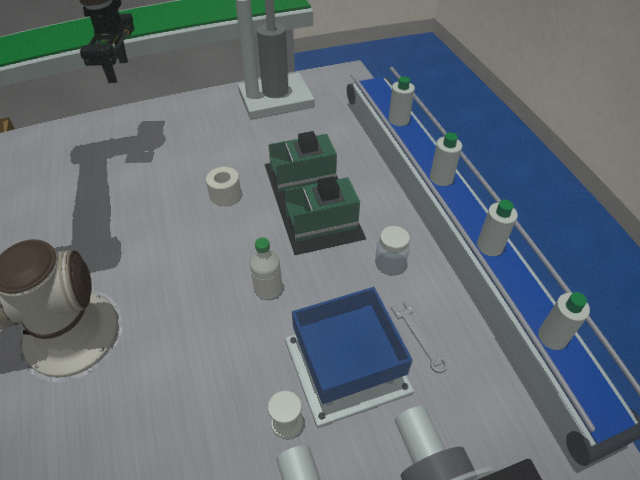

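Run:
```python
from h import *
s=state(); print(R.from_quat(s["ee_rot"]).as_matrix().round(3).tolist())
def rect(p): 
    r=cv2.minAreaRect((p[:,:2]*1000).astype(np.float32)); return np.round(r[0],1),np.round(r[1],1),round(r[2],1)
for cam in("scene","side"):
    W=np.load(cam+".npz")["W"].reshape(-1,3); x,y,z=W.T
    for y0 in(.12,.29):
        b=(abs(x-.6)<.12)&(abs(y-y0)<.08)
        m=b&(z>.122)&(z<.134); print(cam,"block",m.sum(),np.median(W[m],0).round(4),rect(W[m]))
        m=b&(z>.088)&(z<.099); print("hood",m.sum(),np.median(z[m]).round(4),rect(W[m]))
        m=b&(z>.03)&(z<.1); print("all",rect(W[m]))
    m=(abs(x-.515)<.12)&(abs(y+.24)<.12)&(z>.112)&(z<.125); print("rim",m.sum(),np.median(z[m]),rect(W[m]))
    m=(abs(x-.515)<.05)&(abs(y+.24)<.05)&(z<.1); print("floor",np.median(z[m]))
    m=(x>.48)&(x<.7)&(y>.0)&(y<.4)&(z>.003)&(z<.0095); print("tray",m.sum(),rect(W[m]))
    m=(abs(x-.515)<.13)&(abs(y+.24)<.13)&(z>.008)&(z<.016); print("base",m.sum(),rect(W[m]))
```

```text
[[-0.0, -0.318, -0.948], [-0.0, -0.948, 0.318], [-1.0, 0.0, -0.0]]
scene block 281 [0.6037 0.1185 0.1271] (array([602.5, 121.4]), array([41. , 42.4]), 88.9)
hood 1167 0.0936 (array([588.3, 121.4]), array([ 86.5, 152.5]), 87.7)
all (array([587.6, 120.6]), array([ 87. , 154.6]), 87.1)
scene block 258 [0.6095 0.2877 0.1273] (array([608.9, 290.7]), array([43. , 40.5]), 89.5)
hood 1023 0.0935 (array([594.3, 289.4]), array([ 87.5, 152.6]), 87.8)
all (array([594.5, 290. ]), array([ 88.5, 154.1]), 87.6)
rim 934 0.11759059559285387 (array([ 515.7, -240.5]), array([164.8, 159.9]), 1.6)
floor 0.06719201625725421
tray 2182 (array([584.8, 199.9]), array([221.3, 391.8]), 1.8)
base 1986 (array([ 497.3, -241.9]), array([228.9, 188.7]), 1.5)
side block 273 [0.5968 0.1201 0.1293] (array([598.4, 123.3]), array([44.7, 40.5]), 88.1)
hood 1139 0.0956 (array([584.8, 124. ]), array([ 89.8, 150.6]), 88.3)
all (array([583.2, 123.1]), array([ 92. , 153.6]), 88.2)
side block 205 [0.603  0.2875 0.1286] (array([603.7, 291.1]), array([41.2, 40. ]), 88.5)
hood 894 0.0948 (array([589.9, 293.3]), array([ 90.4, 151.6]), 87.6)
all (array([589.8, 292.6]), array([ 91.6, 154.5]), 87.2)
rim 1420 0.11857984896447477 (array([ 512.9, -238.6]), array([161.2, 163.7]), 1.5)
floor 0.0682975480081834
tray 2033 (array([590.1, 198.3]), array([396.1, 219.9]), 89.9)
base 2760 (array([ 515. , -243.8]), array([189.6, 255.4]), 88.5)
```

```bash
cat >> h.py <<'E'
YAW=np.radians(-2)
BL=dict(near=np.array([.6005,.1222]),far=np.array([.6063,.291]))
TCP=np.array([.015,0,.162]); LIP=np.array([-.075,0,.053]); PAN=np.array([.5145,-.2395])
def tin_rot(yaw,tip): return R.from_euler('z',yaw)*R.from_euler('y',-np.radians(tip))
def tool(origin,yaw,tip,sgn):
    T=tin_rot(yaw,tip); y=np.array([sgn,0,0]); x=np.array([0,0,-1.])
    G=R.from_matrix(np.stack([x,y,np.cross(x,y)],1))
    return (np.asarray(origin)+T.apply(TCP)).tolist(),(T*G).as_quat().tolist()
def start_origin(k):
    o=BL[k]-R.from_euler('z',YAW).apply([.015,0,0])[:2]; return np.array([*o,.006])
def lip_pose(lip,yaw,tip,sgn): return tool(np.array(lip)-tin_rot(yaw,tip).apply(LIP),yaw,tip,sgn)
E
python3 - <<'E'
from h import *
f=lambda q:None if q is None else np.round(q,2).tolist()
for sgn in(1,-1):
    print(sgn)
    for k in BL:
        o=start_origin(k)
        print(k,o,f(solve_ik(*tool(o,YAW,0,sgn))),f(solve_ik(*tool(o+[0,0,.2],YAW,0,sgn))),f(solve_ik(*tool(o+[0,0,.1],YAW,25,sgn))))
    for yaw in (0,-25):
        for tip in(0,25,40,52): print(yaw,tip,f(solve_ik(*lip_pose([.55,-.2395,.175],np.radians(yaw),tip,sgn))))
E
```

```text
1
near [0.58550914 0.12272349 0.006     ] [0.46, 0.47, -0.18, 0.0, -0.91, 2.64] [0.46, 0.32, 0.11, 0.0, -1.35, 2.64] [0.59, 0.13, -0.68, 0.59, -0.46, 2.03]
far [0.59130914 0.29152349 0.006     ] [0.69, 0.56, -0.02, 0.0, -0.98, 2.42] [0.69, 0.43, 0.27, 0.0, -1.41, 2.42] [0.85, 0.26, -0.52, 0.63, -0.59, 1.77]
0 0 [-0.12, 0.49, 0.16, 0.0, -1.24, -3.02]
0 25 [-0.16, 0.24, -0.16, -0.1, -0.73, -2.92]
0 40 [-0.21, 0.14, -0.3, -0.3, -0.46, -2.71]
0 52 [-0.33, 0.08, -0.32, -0.75, -0.39, -2.22]
-25 0 [-0.18, 0.5, 0.18, 0.0, -1.24, 2.89]
-25 25 [-0.11, 0.23, -0.3, 0.23, -0.63, 2.66]
-25 40 None
-25 52 None
-1
near [0.58550914 0.12272349 0.006     ] [0.46, 0.47, -0.18, 0.0, -0.91, -0.5] [0.46, 0.32, 0.11, 0.0, -1.35, -0.5] [0.59, 0.13, -0.68, 0.59, -0.46, -1.12]
far [0.59130914 0.29152349 0.006     ] [0.69, 0.56, -0.02, 0.0, -0.98, -0.72] [0.69, 0.43, 0.27, 0.0, -1.41, -0.72] [0.85, 0.26, -0.52, 0.63, -0.59, -1.37]
0 0 [-0.12, 0.49, 0.16, 0.0, -1.24, 0.12]
0 25 [-0.16, 0.24, -0.16, -0.1, -0.73, 0.22]
0 40 [-0.21, 0.14, -0.3, -0.3, -0.46, 0.43]
0 52 [-0.33, 0.08, -0.32, -0.75, -0.39, 0.92]
-25 0 [-0.18, 0.5, 0.18, 0.0, -1.24, -0.26]
-25 25 [-0.11, 0.23, -0.3, 0.23, -0.63, -0.48]
-25 40 None
-25 52 None
```

```bash
cat >> h.py <<'E'
S=-1
def ft(n=15):
    a=[]
    for _ in range(n):
        s=state(); a.append(np.r_[s["force"],s["moment"]]); hold(.02)
    return np.mean(a,0).round(2)
def pick(k):
    o=start_origin(k)
    movep(*tool(o+[0,0,.09],YAW,0,S))
    f0=ft(); print("free",f0)
    move_linear(*tool(o,YAW,0,S),velocity=.12)
    print("down",state()["force"].round(1))
    move_gripper(.03); print("w",state()["gripper_width"])
    move_linear(*tool(o+[0,0,.09],YAW,0,S),velocity=.12)
    hold(.3); f1=ft(); print("lift",f1,(f1-f0).round(2))
    move_linear(*tool(o+[0,0,.14],YAW,25,S),velocity=.04)
    hold(.3); f2=ft(20); print("tip",(f2-f0).round(2),state()["gripper_width"],state()["t"])
E
python3 - <<'E'
from h import *
f=lambda q:None if q is None else np.round(q,2).tolist()
for yaw in (15,30,60):
    y=np.radians(yaw); l=[*(PAN+.035*np.array([np.cos(y),np.sin(y)])),.175]
    for tip in(25,40,52): print(yaw,tip,f(solve_ik(*lip_pose(l,y,tip,S))))
pick("near")
im,d=grab_frame("side"); save("tip",im)
E
```

```text
15 25 [-0.18, 0.25, -0.1, -0.25, -0.84, 0.57]
15 40 [-0.31, 0.17, -0.17, -0.57, -0.7, 0.91]
15 52 [-0.49, 0.14, -0.2, -0.94, -0.73, 1.32]
30 25 [-0.2, 0.26, -0.05, -0.35, -0.96, 0.89]
30 40 [-0.38, 0.21, -0.08, -0.68, -0.93, 1.22]
30 52 [-0.56, 0.21, -0.1, -0.97, -1.0, 1.53]
60 25 [-0.23, 0.28, 0.02, -0.45, -1.21, 1.42]
60 40 [-0.43, 0.31, 0.07, -0.72, -1.33, 1.66]
60 52 [-0.58, 0.36, 0.1, -0.91, -1.46, 1.81]
free [ 0.13  0.    0.23  0.1  -0.06 -0.  ]
down [ 0.  -0.3  0.9]
w 0.039830941919630186
lift [-0.16 -0.09 -9.1   0.11  0.07  0.  ] [-0.29 -0.09 -9.33  0.01  0.13  0.  ]
tip [-0.09  0.1  -9.17  0.06  2.32 -0.01] 0.03991533155713133 9.5667
```

View pics/tip.png

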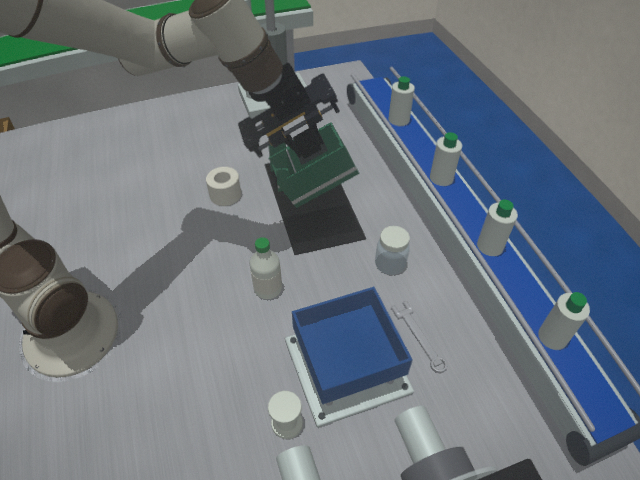

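The near tin carries 9.2 N (0.93 kg), so it is the full one. It is held at 25° with the flap shut, and I can see the side view clearly. Next I pour it into the pan.

Run:
```python
from h import *
y=np.radians(30); l=[*(PAN+.035*np.array([np.cos(y),np.sin(y)])),.178]
hi=[l[0]+.02,l[1]+.01,.24]
o=start_origin("near")
move_linear(*tool(o+[0,0,.19],YAW,22,S),velocity=.1)
movep(*lip_pose(hi,y,22,S)); print(state()["t"],ft(8))
move_linear(*lip_pose(l,y,27,S),velocity=.1)
for t in(32,36,40,44,47,50):
    move_linear(*lip_pose(l,y,t,S),velocity=.025)
print(state()["t"],ft(5))
hold(2.0); im,d=grab_frame("scene"); save("pour",im); print(ft(8),state()["gripper_width"])
hold(1.0); print(state()["t"],ft(8))
```

```text
11.7167 [-0.13  0.31 -8.9  -0.89  1.76  0.02]
15.85 [ 0.11 -0.13 -2.44 -1.07  1.96 -0.01]
[ 0.03 -0.08 -2.51 -1.06  1.98 -0.01] 0.03975864568089094
19.1167 [-0.21 -0.18 -2.89 -1.08  1.97 -0.01]
```

View pics/pour.png

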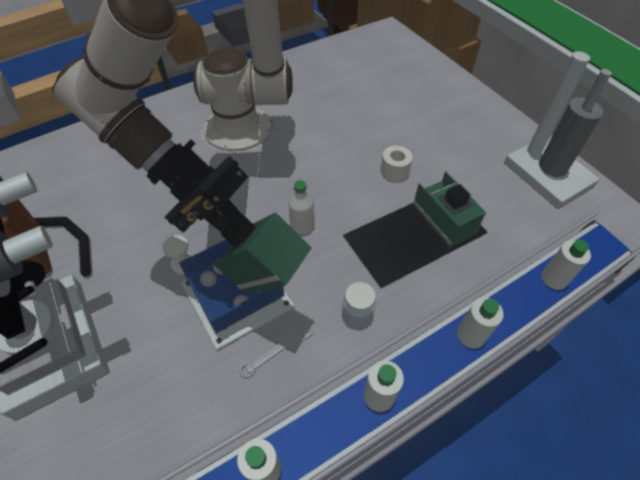

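The tin now reads about 2.6 N, so it is empty, and balls show in the pan near pixels (280,207) and (300,240). I'll put it back.

Run:
```python
from h import *
y=np.radians(30); l=[*(PAN+.035*np.array([np.cos(y),np.sin(y)])),.178]
o=start_origin("near")
move_linear(*lip_pose([l[0]+.02,l[1]+.01,.26],y,35,S),velocity=.08)
movep(*tool(o+[0,0,.19],YAW,20,S))
move_linear(*tool(o+[0,0,.09],YAW,0,S),velocity=.08)
im,d=grab_frame("side")
move_linear(*tool(o+[0,0,.015],YAW,0,S),velocity=.1)
move_linear(*tool(o+[0,0,.001],YAW,0,S),velocity=.02)
hold(.2); print(state()["force"].round(1))
move_gripper(.08); hold(.2)
move_linear(*tool(o+[0,0,.12],YAW,0,S),velocity=.12)
q=state()["joints"]; q=np.array(q); q[0]+=.9; move_j(q.tolist()); hold(.3)
im,d=grab_frame("scene"); save("end",im); W=cloud("scene",d).reshape(-1,3); x,yy,z=W.T
for y0 in(.12,.29):
    m=(abs(x-.6)<.12)&(abs(yy-y0)<.08)&(z>.122)&(z<.134); r=cv2.minAreaRect((W[m,:2]*1000).astype(np.float32)); print(m.sum(),np.median(W[m],0).round(4),r)
m=(abs(x-.515)<.1)&(abs(yy+.24)<.1)&(z>.04)&(z<.13); print("pan z pct",np.nanpercentile(z[m],[5,20,50,95,99]).round(4),state()["t"],ft(5))
```

```text
[ 0.3 -0.9 -3.4]
284 [0.6041 0.1195 0.1273] ((603.399169921875, 120.71746826171875), (40.594627380371094, 40.341957092285156), 86.61290740966797)
259 [0.6099 0.2876 0.1273] ((609.2839965820312, 290.0533142089844), (44.17518997192383, 42.169189453125), 88.11515045166016)
pan z pct [0.049  0.0507 0.0609 0.1022 0.1038] 30.3083 [-0.    0.21  0.06  0.05 -0.01  0.  ]
```

View pics/end.png

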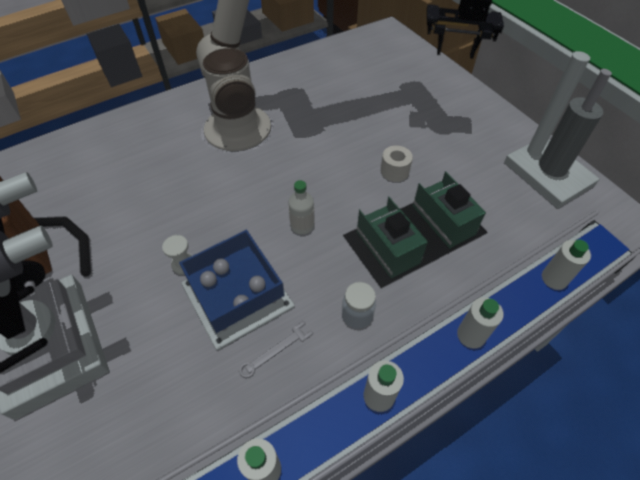

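```bash
python3 -c "
from h import *
finish_job()"
```

```text
the job is handed in; nothing more can be done
```

I poured all four balls of the full tin into the blue pan, put that tin back in its place, and handed the job in. `finish_job` gives no verdict.

- **Finding the full tin:** I lifted the tin nearer the pan (start y ≈ 0.12 m), tipped it to 25° and paused. It weighed about 9.2 N (0.93 kg), which matches the full tin, so I never touched the other one.
- **Pouring:** I tipped it to 50° over the pan, and its weight fell to about 2.6 N, which matches an empty tin.
- **Last checks:**
  - Four balls show in the pan, and its floor has sunk about 16 mm.
  - The poured tin's grip block is within about 1 mm of where it started, and the block tops of both tins are at their starting height.
  - In the last picture the bystanders look unmoved, and the arm is clear with almost no force on it.
  - The clock read about 30 s of the 67 s allowed.
- **Not checked directly:** I did not weigh the half-used tin. No check failed or disagreed.

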